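Fetch the vial from the blue-lidded box to the balance

ROBOT

A 6-joint arm with a two-finger parallel gripper is mounted at the origin on the work surface. World frame = base frame: x ahead of the robot, y to its left, z up, the work surface at z = 0. Lengths are in m, angles in rad, forces in N, time in s.
With the tool pointing down it reaches from about 0.275 to 0.875 m from the base axis. Payload 12.5 kg.
Tool frame: the origin (TCP) lies between the finger pads; the fingertips stand 11 mm ahead of it and the grasp point (between the pads) lies 8 mm behind it; z points along the fingers, y is the line along which they close (so a half turn about z gives the same grasp; the last joint's range is limited). The gripper opens to 85 mm and grips with 20 to 120 N. Pads are 22 mm wide; open, the fingers measure 114 mm over their backs; the gripper's body (76 mm by 85 mm) begins 54 mm behind the grasp point. The pads swing forward as they close: fully open they stand 13 mm farther back than shut.
Start: joints at [1.133, 0.351, 1.652, -0, 1.139, -0.085], TCP at [0.19, 0.516, 0.242] pointing down, gripper open.
Joint ranges: [-2.75, 2.75], [-0.79, 2.1], [0.01, 2.65], [-1.57, 4.71], [0.07, 3.14], [-2.87, 2.87]. Speed limits (rad/s): [2.22, 2.22, 2.79, 3.14, 3.14, 3.14].

INTERFACE

Orientations are given as a 3x3 rotation matrix whose columns are the frame's x, y, z axes.
In Python, from plant import arm, jaws, solver, monitor, viewer, order gives the robot as it stands. Calls block until the motion is done:
- arm.move_ptp(position, orientation): joint-space move of the TCP to a pose.
- arm.move_l(position, vel=0.15, attitude=None): straight line of the TCP; attitude=None keeps the orientation; vel is the mean speed in m/s.
- arm.goto_joints(angles): joint-space move.
- jaws.grip(opening): finger opening in m; the grip force is fixed at half the most; returns when the fingers have stopped.
- arm.dwell(seconds).
- solver.inverse_kinematics(position, orientation): joint angles nearest the present ones, or None.
- monitor.state(): the state.
- viewer.grab_frame(name): name is "scene" or "side" or "wrist"; returns (picture, depth): 420x560x3 uint8, blue, green, red; 420x560 float32, m along the optical axis (not along the pixel's ray), 0 where there is no reading.
- viewer.get_calibration(name): a dict with "K" (3x3 intrinsics, pixels), "distortion" ([k1, k2, p1, p2, k3] as OpenCV has them; the pictures are not rectified), "world_to_cam" (4x4, takes a point from world to camera coordinates). Camera axes: x right, y down, z forward; pixel columns grow to the right and rows downward; lengths in m; the calibration is good to about 2 mm. A picture is of the moment at which its call begins: read the wrist's pose just before it. get_calibration takes no time and is no camera call; for the wrist camera it gives the pose at the moment of the call.
A pose or a line that the arm cannot do raises arm.IKError and nothing moves.
- order.finish_job(): hands the job in; it is judged then, once.
The state is a dict: "time": time; "joint_positions": joint angles; "joint_vel": joint speeds; "joint_torque": joint torques, N m; "ee_pos": TCP position; "tcp_rot": TCP orientation; "ft_force": force on the tool from outside, world axes, zero at the start; "ft_torque": the same for the moment, N m; "width": finger opening in m; "grip_force": force on a finger pad.
Only numpy, scipy, OpenCV 4.12 (cv2) and the standard library are available. Lean on these libraries where they do the work, as an engineer would, in place of code of your own. Each camera call takes 0.05 s, during which the arm holds its last target. There are 200 camera calls.

TASK

The sample vial is hidden in the grey box with the blue lid. Lift the blue lid off by its knob and lay it flat, knob up, in the middle of the green mat; then lift the black-capped amber vial out of that box and stand it upright on the round steel pan of the balance, letting go of it only once it stands there. Leave the box with the yellow lid shut.

Things in the scene. Friction and masses are not known exactly. Their poses are not given: they have to be found in the camera images.
- blue_knob (a point): Black round knob, 24 mm across, 44 mm tall, upright in the centre of the loose blue lid (156 mm square, 6 mm thick, 6 mm plug below; 0.25 kg) of an opaque grey box (150 x 150 x 72 mm, walls and floor 4 mm, turned up to 0.25 rad). Point on the knob's axis, 28 mm above the plate, 40 mm above the lid's underside; z up, x and y along the lid's edges. A like box, yellow lid, stands 0.2 m or more away.
- vial_center (a point): Amber vial with black cap, loose, 45 g, upright on the floor of the blue-lidded box, up to 18 mm off its centre each way. 58 mm tall: body 30 mm across and 40 mm tall, cap 24 mm across on top. Point on its axis half-way up, 29 mm above its underside; z up through the cap. (The yellow-lidded box holds a white-capped vial, not wanted.)
- mat_center (a point): Green mat with a white edge, 200 x 200 x 2 mm, fixed flat on the bench to the left or right, edges along the world x and y; nothing lies on it. This point is the centre of its top face.
- pan_center (a point): Round steel pan, 110 mm in diameter, rigid and fixed, on a white bench balance (160 x 200 mm, 45 mm tall) standing on the opposite side from the mat. This point is the centre of the pan's top face, 58 mm above the bench; z is up. Nothing rises above the pan.
Things that resemble listed ones, but are neither listed nor needed, are in the scene too. Of the things like the part that bears blue_knob, leave any that is turquoise; of the rest the larger one is meant.

How it is judged:
On the way, in this order (a step that is already met when the one before it is completed fails the run):
1. the blue lid lies flat, knob up, on the green mat, and is let go (horizontal distance between blue_knob and mat_center below 0.06 m and z of blue_knob in the frame of mat_center between 0.03 and 0.05 m and angle between blue_knob's own z axis and vertical below 0.15 rad and contact force between the fingers and blue_lid below 0.1 N), for 0.2 s.
2. the black-capped vial is lifted clear of the box (height (world z) of vial_center above 0.11 m), for 0.1 s.
At the end, for the whole second after the job is handed in: The black-capped vial stands at rest upright (within 0.15 rad) on the pan, its axis within 45 mm of the pan's centre; the blue lid lies at rest flat (within 0.15 rad), knob up, on the green mat, its centre within 60 mm of the mat's (horizontal distance between vial_center and pan_center below 0.045 m and z of vial_center in the frame of pan_center between 0.022 and 0.036 m and angle between each of vial_center, blue_knob's own z axis and vertical below 0.15 rad and horizontal distance between blue_knob and mat_center below 0.06 m and z of blue_knob in the frame of mat_center between 0.03 and 0.05 m and linear speed of each of blue_vial, blue_lid below 0.03 m/s); the robot touches nothing.
It fails at once if the vial is let go in the air, 25 mm or more above the pan (horizontal distance between vial_center and pan_center below 0.06 m and z of vial_center in the frame of pan_center above 0.054 m and contact force between the fingers and blue_vial below 0.05 N).
It fails at once if the yellow lid is lifted or pushed off its box (distance of yellow_lid from where it was at the start of the episode above 0.03 m or angle between yellow_lid's own z axis and vertical above 0.2 rad).
It also fails if it takes over 61 s, if anything falls off the work surface, if the arm or the gripper's body presses on something with over 40 N, if the wrist force passes 120 N, or if a joint passes its speed limit or range.

## Working session

There is one attempt and no reset: what is moved stays moved. The work goes in short steps, each a Python script; the robot and the scene stay as the last script left them, time stands still between calls to the robot, and variables do not carry over. Pictures are saved under pics/ and viewed, at most 10 in all, crops included, and the job is handed in when it is done.

```bash
ls; mkdir -p pics; cat > h.py <<'E'
import numpy as np, cv2
from plant import arm, jaws, solver, monitor, viewer, order
def cloud(name):
    c=viewer.get_calibration(name); img,d=viewer.grab_frame(name)
    K=np.array(c["K"],float); D=np.array(c["distortion"],float); T=np.linalg.inv(np.array(c["world_to_cam"]))
    v,u=np.mgrid[:d.shape[0],:d.shape[1]]
    p=cv2.undistortPoints(np.stack([u,v],-1).reshape(-1,1,2).astype(float),K,D).reshape(*d.shape,2)
    P=np.dstack([p*d[...,None],d])@T[:3,:3].T+T[:3,3]
    P[d==0]=np.nan
    return img,P
E
python3 - <<'E'
from h import *
for n in ("scene","side"):
    img,P=cloud(n); cv2.imwrite(f"pics/{n}.png",img); np.save(f"{n}P.npy",P); np.save(f"{n}I.npy",img)
    print(n,np.array(viewer.get_calibration(n)["world_to_cam"]).round(2).tolist())
print(monitor.state()["time"])
E
```

```text
pics
scene [[-0.84, 0.54, -0.0, 0.35], [0.36, 0.56, -0.75, -0.1], [-0.4, -0.63, -0.66, 1.47], [0.0, 0.0, 0.0, 1.0]]
side [[-0.87, -0.49, 0.02, 0.37], [-0.26, 0.44, -0.86, 0.21], [0.41, -0.75, -0.52, 1.53], [0.0, 0.0, 0.0, 1.0]]
0.1
```

View pics/scene.png

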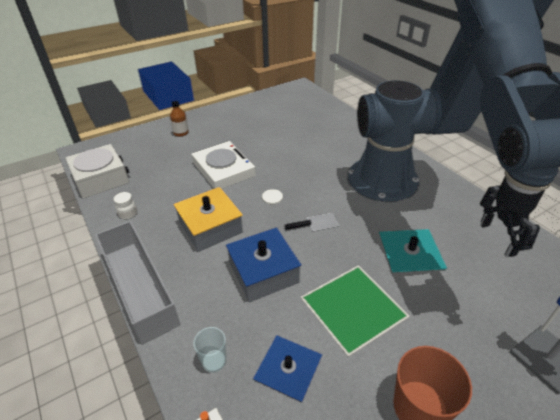

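View pics/side.png

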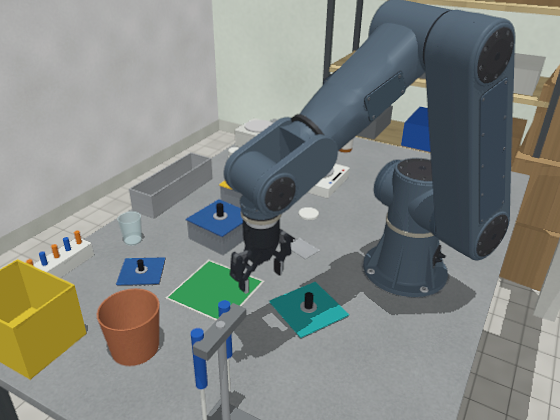

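The scene picture shows the blue-lidded box with its knob at (262,248), and a small blue decoy lid at (288,367). The turquoise lid is at (412,247), the mat at (355,308) and the yellow-lidded box at (207,212). There are two balance-like things, at (222,160) and (95,162). I'll measure these from both cameras' depth.

```bash
cat > m.py <<'E'
import numpy as np, cv2
for n,pts in (("scene",dict(blue=(250,258),mat=(355,308),yel=(195,208),pan1=(220,158),pan2=(93,160),small=(275,372))),("side",dict(blue=(235,222),mat=(215,290),small=(128,272),pan1=(325,178)))):
    I=np.load(n+"I.npy");P=np.load(n+"P.npy")
    for k,(u,v) in pts.items():
        z0=np.nanmedian(P[v-2:v+3,u-2:u+3],axis=(0,1))
        hsv=cv2.cvtColor(I,cv2.COLOR_BGR2HSV).astype(int)
        c=np.median(hsv[v-2:v+3,u-2:u+3].reshape(-1,3),axis=0)
        m=(np.abs(P[...,2]-z0[2])<.008)&(np.linalg.norm(P[...,:2]-z0[:2],axis=-1)<.2)
        m&=(np.abs(hsv[...,0]-c[0])<12)&(hsv[...,1]>90) if c[1]>90 else (np.abs(hsv-c)[...,1:].max(-1)<40)
        _,L=cv2.connectedComponents(m.astype(np.uint8)); m=L==L[v,u]
        Q=P[m]; r=cv2.minAreaRect(Q[:,:2].astype(np.float32)*1000)
        print(n,k,"pt",z0.round(3),"hsv",c,"medz",np.median(Q[:,2]).round(4),"rect(mm)",np.round(r[0],1),np.round(r[1],1),round(r[2],1),len(Q))
    # knob: points above blue lid plate
    b=(np.nan_to_num(P[...,2])>.095)&(np.nan_to_num(P[...,2])<.14)
    u,v=pts["blue"]; b&=np.linalg.norm(P[...,:2]-P[v,u,:2],axis=-1)<.06
    Q=P[b]; print(n,"knob",Q.mean(0).round(4),Q.max(0).round(4),Q.min(0).round(4),len(Q))
E
python3 m.py
```

```text
scene blue pt [0.61  0.133 0.079] hsv [108. 169. 128.] medz 0.0793 rect(mm) [574.6 138.4] [158.7 154.6] 83.2 2313
scene mat pt [0.437 0.369 0.004] hsv [ 68. 150. 135.] medz 0.0036 rect(mm) [435.4 361.8] [187.8 186.6] 89.7 4317
scene yel pt [ 0.652 -0.132  0.08 ] hsv [ 21. 174. 228.] medz 0.0797 rect(mm) [ 621.7 -107.7] [160.8 155.2] 89.8 1677
scene pan1 pt [ 0.462 -0.355  0.061] hsv [110.   3. 159.] medz 0.0598 rect(mm) [ 456.4 -359.9] [111.3 106.2] 75.9 443
scene pan2 pt [ 0.849 -0.54   0.091] hsv [  8.   7. 195.] medz 0.0899 rect(mm) [ 849.6 -549.9] [151.1 155.7] 89.1 757
scene small pt [0.701 0.406 0.01 ] hsv [108. 172. 128.] medz 0.0105 rect(mm) [668.3 408.9] [120.7 119.4] 32.2 2395
scene knob [0.5761 0.1431 0.1149] [0.5853 0.1526 0.1263] [0.5623 0.1263 0.0952] 111
side blue pt [0.515 0.141 0.077] hsv [107. 171. 152.] medz 0.0774 rect(mm) [575.1 140.2] [161.3 159. ] 83.9 1059
side mat pt [0.436 0.369 0.002] hsv [ 70. 163. 153.] medz 0.0024 rect(mm) [437.3 362.7] [191.1 194.7] 0.6 2399
side small pt [0.695 0.438 0.01 ] hsv [107. 174. 150.] medz 0.0094 rect(mm) [668.6 410.4] [120.7 129.8] 32.1 980
side pan1 pt [ 0.416 -0.322  0.045] hsv [ 42.   6. 196.] medz 0.0438 rect(mm) [ 402.9 -356.7] [ 64.9 212.4] 0.2 324
side knob [0.5708 0.1444 0.1121] [0.5794 0.1553 0.1236] [0.5627 0.1263 0.0959] 53
```

Both views agree. The lid plate is at (0.575, 0.139, 0.078), turned about −0.12 rad and 156 mm across. The mat is at (0.436, 0.362, 0.002). The pan is at (0.456, −0.360, 0.059), about 110 mm across; the other balance is too tall and too wide. Next I'll lift the lid.

```bash
cat >> h.py <<'E'
def R(yaw):  # tool down, y (closing) axis at angle yaw
    c,s=np.cos(yaw),np.sin(yaw)
    y=np.array([c,s,0]);z=np.array([0,0,-1.]);return np.column_stack([np.cross(y,z),y,z])
def st(t=""):
    s=monitor.state();print(t,round(s["time"],2),np.round(s["ee_pos"],4),"w",round(s["width"],4),"g",round(s["grip_force"],1),"f",np.round(s["ft_force"],1))
E
python3 - <<'E'
from h import *
s=monitor.state(); print(s["tcp_rot"])
Y=-0.12+np.pi/2
for y in (Y,Y-np.pi):
    q=solver.inverse_kinematics([.575,.14,.2],R(y)); print(y,q)
    if q is not None and abs(q[5])<1.6: break
r=R(y)
arm.move_ptp([.575,.14,.19],r); st()
img,P=cloud("wrist"); cv2.imwrite("pics/w1.png",img)
b=(P[...,2]>.1)&(P[...,2]<.13)&(np.hypot(P[...,0]-.575,P[...,1]-.14)<.04)
Q=P[b]; print("knob wrist",(Q.max(0)+Q.min(0))/2,Q.max(0),len(Q))
k=(Q.max(0)+Q.min(0))/2 if len(Q)>50 else np.array([.575,.14])
if np.hypot(k[0]-.575,k[1]-.14)>.012: raise SystemExit("check")
arm.move_l([k[0],k[1],.100],vel=.12); st("down")
jaws.grip(0.0); st("grip")
arm.move_l([k[0],k[1],.21],vel=.12); st("up")
img,_=cloud("scene"); cv2.imwrite("pics/s2.png",img)
E
```

```text
[[-9.38378203e-01  3.45609810e-01 -4.55446108e-04]
 [ 3.45610095e-01  9.38377734e-01 -9.44129366e-04]
 [ 1.01080116e-04 -1.04335719e-03 -9.99999451e-01]]
1.4507963267948965 [ 1.60176029e-01  4.70670990e-01  1.58241487e+00 -4.44089210e-16
  1.08850679e+00 -1.29062030e+00]
 2.05 [0.5748 0.1408 0.1901] w 0.0854 g 0.0 f [ 0.2  0.  -0.7]
knob wrist [0.57515228 0.1381232  0.1121272 ] [0.58679733 0.14994919 0.12397128] 1094
down 3.0 [0.5756 0.1383 0.1007] w 0.0852 g 0.0 f [ 0.4 -0.6 -0.1]
grip 3.6 [0.5753 0.1382 0.1004] w 0.0227 g 58.7 f [-2.   0.2  5.4]
up 4.67 [0.5747 0.138  0.2091] w 0.0225 g 58.8 f [-0.  -0.8 -2.2]
```

View pics/s2.png

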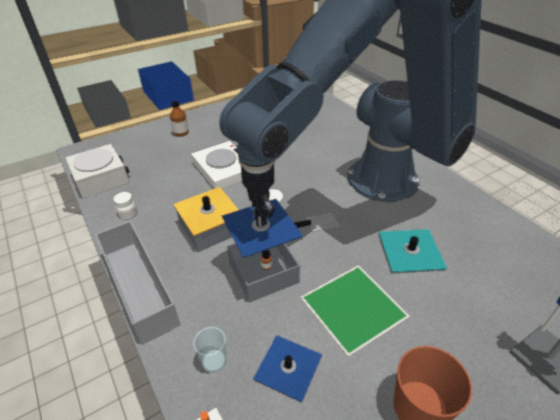

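The lid is held level at (262,222), and the vial shows in the open box at (266,258). I'll place the lid next.

```bash
python3 - <<'E'
from h import *
r=R(-0.12+np.pi/2); m=[.436,.362]
arm.move_ptp([*m,.17],r); st("over")
arm.move_l([*m,.05],vel=.12)
for z in np.arange(.042,.030,-.002):
    arm.move_l([*m,z],vel=.04); s=monitor.state()
    if s["ft_force"][2]>1.5: break
st("touch")
jaws.grip(.05); st("open")
arm.move_l([*m,.14],vel=.12)
r=R(-0.12+np.pi/2)
arm.move_ptp([.575,.138,.26],r); st("above box")
img,P=cloud("wrist"); cv2.imwrite("pics/w3.png",img)
b=(P[...,2]>.05)&(P[...,2]<.068)&(np.abs(P[...,0]-.575)<.045)&(np.abs(P[...,1]-.138)<.045)
Q=P[b]; print("cap",(Q.max(0)+Q.min(0))/2,Q.max(0),Q.min(0),len(Q))
img,P=cloud("scene"); cv2.imwrite("pics/s3.png",img)
b=(P[...,2]>.02)&(P[...,2]<.07)&(np.hypot(P[...,0]-m[0],P[...,1]-m[1])<.06)
Q=P[b];print("knob",Q.mean(0),Q.max(0),Q.min(0),len(Q))
E
```

```text
over 5.76 [0.4368 0.3614 0.1701] w 0.0225 g 58.8 f [ 0.2  0.  -2.8]
touch 8.01 [0.4362 0.3622 0.0364] w 0.0226 g 59.5 f [-1.2 -1.   3.5]
open 8.39 [0.436  0.362  0.0359] w 0.0503 g 0.0 f [ 0.3  0.2 -0.8]
above box 10.53 [0.5744 0.1389 0.2591] w 0.05 g 0.0 f [-0.5  0.2  0.5]
cap [0.55848717 0.12598343 0.05710454] [0.57024435 0.13767235 0.06396015] [0.54673    0.11429452 0.05024893] 404
knob [0.43952327 0.36526034 0.04476059] [0.48347633 0.39925914 0.0622231 ] [0.42237522 0.31182603 0.02003407] 154
```

View pics/w3.png

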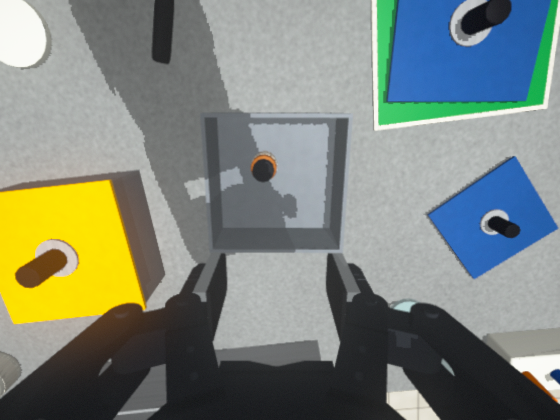

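View pics/s3.png

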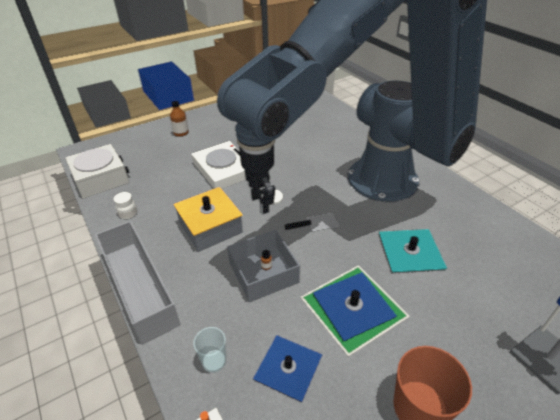

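The lid lies in the middle of the mat, with its knob at (354,298) in the scene picture. The wrist picture shows the cap at (263,168). Its spread is 23.5 mm and its top is at about 0.063 m, both as expected, and it sits within 18 mm of the box centre. I'll grasp the vial and carry it over.

```bash
python3 - <<'E'
from h import *
r=R(-0.12+np.pi/2); v=[.5585,.126]
arm.move_l([*v,.15],vel=.15,attitude=r)
arm.move_l([*v,.025],vel=.10); st("down")
if abs(monitor.state()["ft_force"][2])>5: raise SystemExit("contact")
jaws.grip(0.0); st("grip")
arm.move_l([*v,.20],vel=.12); st("up")
img,_=cloud("scene"); cv2.imwrite("pics/s4.png",img[100:320,120:420])
img,P=cloud("wrist"); cv2.imwrite("pics/w4.png",img)
E
```

```text
down 12.93 [0.559  0.1276 0.0248] w 0.0499 g 0.0 f [ 2.1 13.3 -4. ]
grip 13.24 [0.5586 0.126  0.025 ] w 0.0288 g 59.1 f [-1.1  1.3  1.3]
up 14.85 [0.5582 0.126  0.1993] w 0.0286 g 59.1 f [-1.   0.6 -1.2]
```

View pics/s4.png

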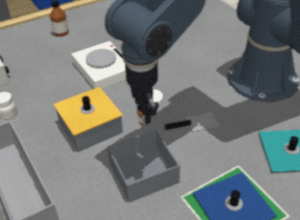

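The vial is held in the fingers above the emptied box, with a width of 28.6 mm that matches the body. Next I'll carry it to the pan, re-measure the pan with the wrist camera, and set the vial down by touch.

```bash
python3 - <<'E'
from h import *
p=np.array([.456,-.36])
for y in (-0.12+np.pi/2-.9,-0.12+np.pi/2,-0.12-np.pi/2):
    q=solver.inverse_kinematics([*p,.22],R(y)); print(y,q)
    if q is not None and abs(q[5])<2.3: break
r=R(y)
arm.move_l([.5585,.126,.25],vel=.15)
arm.move_ptp([*p,.22],r); st("over pan")
img,P=cloud("wrist")
cv2.imwrite("pics/w5.png",img)
b=(np.abs(P[...,2]-.058)<.006)&(np.hypot(P[...,0]-p[0],P[...,1]-p[1])<.09)
Q=P[b]; print("pan wrist",(Q.max(0)+Q.min(0))/2,np.ptp(Q,axis=0),np.median(Q[:,2]),len(Q))
arm.move_l([*p,.095],vel=.12); st("near"); f0=monitor.state()["ft_force"][2]
for z in np.arange(.087,.070,-.0015):
    arm.move_l([*p,z],vel=.03); arm.dwell(.1); s=monitor.state(); 
    if s["ft_force"][2]-f0>2: break
st("touch")
img,_=cloud("scene"); cv2.imwrite("pics/s5.png",img)
E
```

```text
0.5507963267948964 [-7.48412506e-01  4.29755165e-01  1.59293494e+00 -4.44089210e-16
  1.11890255e+00 -1.29920883e+00]
over pan 17.24 [ 0.4565 -0.3593  0.22  ] w 0.0283 g 59.1 f [ 0.  -0.5 -1.2]
pan wrist [ 0.45850616 -0.3611263   0.05680916] [0.10907787 0.10943661 0.00785689] 0.05813257211655201 9196
near 18.48 [ 0.4563 -0.3603  0.0957] w 0.0285 g 59.1 f [-1.   0.3 -0.6]
touch 21.1 [ 0.4562 -0.3602  0.079 ] w 0.0286 g 60.5 f [-4.1  2.3 10.7]
```

View pics/w5.png

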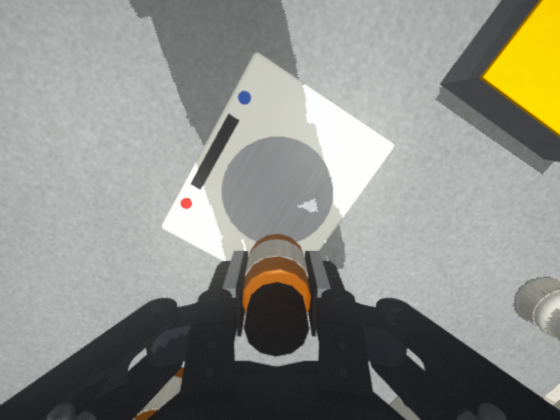

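View pics/s5.png

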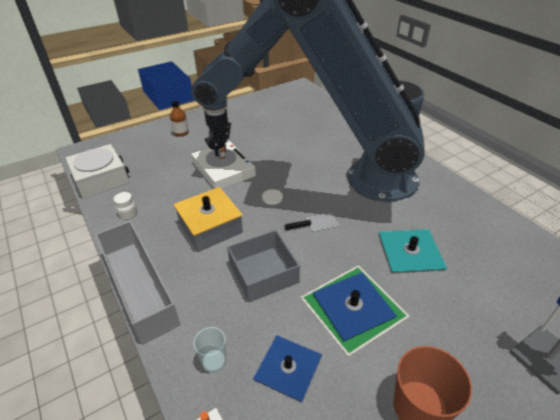

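The vial is straight in the fingers with its cap at (276,318) in the wrist picture, and the pan is at (0.458, −0.361, 0.058). It touched down at TCP z = 0.079, exactly as expected. Now I'll let go, back away and check before handing in.

```bash
python3 - <<'E'
from h import *
jaws.grip(.06); st("open")
arm.move_l([.456,-.36,.22],vel=.1); arm.dwell(.3)
img,P=cloud("wrist"); cv2.imwrite("pics/w6.png",img)
b=(P[...,2]>.108)&(P[...,2]<.125)&(np.hypot(P[...,0]-.456,P[...,1]+.36)<.055)
Q=P[b]; c=(Q.max(0)+Q.min(0))/2; print("cap",c,np.ptp(Q,axis=0),Q.max(0)[2],len(Q)); st()
E
```

```text
open 21.56 [ 0.456  -0.36    0.0778] w 0.0599 g 0.0 f [-0.1 -0.1 -0.4]
cap [ 0.45618822 -0.3607598   0.11317253] [0.02366563 0.023458   0.00981258] 0.11807882254692173 695
 23.48 [ 0.456  -0.36    0.2199] w 0.0601 g 0.0 f [-0.2  0.2 -0.8]
```

View pics/w6.png

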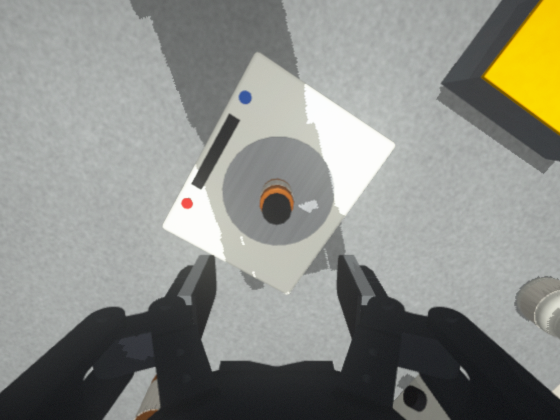

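The vial stands upright in the middle of the pan, with its cap at (277,205) in the picture and its top at about 0.117 m. Nothing is touching the robot.

```bash
python3 -c "
from plant import order
print(order.finish_job())"
```

```text
the job is handed in; nothing more can be done
None
```

The job is handed in at about 23.5 s of the 61 s allowed: the blue lid lies flat, knob up, in the middle of the green mat, the black-capped vial stands upright on the pan about 2 mm from its centre, and the yellow-lidded box was left shut; no verdict came back from the judge.

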